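# Move the oiled file handles to the drying rack in order

### The job

Four oiled file handles stand in saucers on the drip board, in the order of oiling, counted from the board's steel pin. Move them all to the drying rack, upright, one per compartment, in the same order counted from that rack's own pin: the handle nearest the board's pin goes nearest the rack's pin, and so on. Set each down roughly in the middle of its compartment; do not drop or tip any.

Things in the scene. Friction and masses are not known exactly. Their poses are not given: they have to be found in the camera images.
- mid_straight (a point): a plain straight round handle, 32 mm in diameter, 90 mm tall in all; wood up to 74 mm, then a 20 mm steel ferrule. Pale wood, loose, standing upright on its butt. The point lies on its axis, half-way up (45 mm above its foot); z is up its axis, its x and y directions mean nothing (any turn about the axis). Weighs 49 to 98 g
- mid_waisted (a point): a slim round handle, 24 mm in diameter from 28 mm to 78 mm above its foot, on a wider 36 mm butt, 96 mm tall in all; topped by an 18 mm steel ferrule. Pale wood, loose, standing upright on its butt. The point lies on its axis, half-way up (48 mm above its foot); z is up its axis, its x and y directions mean nothing (any turn about the axis). Weighs 49 to 98 g
- mid_octagonal (a point): an eight-sided handle, 30 mm across its flats, 84 mm tall in all; wood up to 68 mm, then a 20 mm steel ferrule. Pale wood, loose, standing upright on its butt. The point lies on its axis, half-way up (42 mm above its foot); z is up its axis, its x and y directions mean nothing (any turn about the axis). Weighs 46 to 91 g
- mid_stubby (a point): a short thick round handle, 40 mm in diameter, 74 mm tall in all; straight up to 52 mm, topped by a 24 mm steel ferrule from 60 mm. Pale wood, loose, standing upright on its butt. The point lies on its axis, half-way up (37 mm above its foot); z is up its axis, its x and y directions mean nothing (any turn about the axis). Weighs 63 to 126 g
- tin_straight: the fixed round tin saucer in which the straight handle stands at the start: 60 mm across at the rim, inside 50 to 54 mm across, 12 mm high, floor 4 mm thick. Origin: centre of its underside. All four saucers look alike and stand in a row on the drip board
- tin_waisted: the fixed round tin saucer in which the waisted handle stands at the start: 60 mm across at the rim, inside 50 to 54 mm across, 12 mm high, floor 4 mm thick. Origin: centre of its underside. All four saucers look alike and stand in a row on the drip board
- tin_octagonal: the fixed round tin saucer in which the octagonal handle stands at the start: 60 mm across at the rim, inside 50 to 54 mm across, 12 mm high, floor 4 mm thick. Origin: centre of its underside. All four saucers look alike and stand in a row on the drip board
- tin_stubby: the fixed round tin saucer in which the stubby handle stands at the start: 60 mm across at the rim, inside 50 to 54 mm across, 12 mm high, floor 4 mm thick. Origin: centre of its underside. All four saucers look alike and stand in a row on the drip board
- drip_board: fixed pale plank, 90 mm (x) by 348 mm (y), 12 mm thick; its y axis runs along the row of saucers, which stand on it at x = 0, y = +120, +40, -40, -120 mm in any order. A dark steel pin, 16 mm thick, 30 mm tall, stands at its +y end (y = +171 mm). Origin: underside, midway along the row. A handle's foot starts 16 mm above the bench. Board and drying rack may change sides
- drying_rack: fixed wooden tray, pale with dark walls, 86 mm (x) by 348 mm (y), four compartments in a row centred at x = 0, y = +120, +40, -40, -120 mm, each 66 (x) by 68 (y) mm inside; floor 6 mm, walls (10 to 12 mm thick) 14 mm above the bench. A pin like the drip board's stands at its +y end (y = +171 mm), for the robot the opposite end from the board's. Origin: underside, midway along the row
There are look-alikes about, which are no part of the job. What is shaped like the part that bears mid_waisted but green or turquoise is not meant.

How it is judged:
By the outcome, as a careful person would: the job done as asked, in the order asked, and still so for the second after the job is handed in, with the robot touching nothing.
It also fails if it takes over 112 s, if anything falls off the work surface, if the arm or the gripper's body presses on something with over 40 N, if the wrist force passes 120 N, or if a joint passes its speed limit or range.

### The arm

A 7-joint arm with a two-finger parallel gripper is mounted at the origin on the work surface. World frame = base frame: x ahead of the robot, y to its left, z up, the work surface at z = 0. Lengths are in m, angles in rad, forces in N, time in s.
With the tool pointing down it reaches from about 0.4 to 0.85 m from the base axis. Payload 10.4 kg.
Tool frame: the origin (TCP) lies midway between the tips of the shut fingers; the grasp point (between the pads) lies 19 mm behind it (manip.hold_point_z is the distance from the TCP to the grasp point, in m); z points along the fingers, y is the line along which they close (so a half turn about z gives the same grasp; the last joint's range is limited). The gripper opens to 85 mm and grips with 20 to 120 N. Pads are 22 mm wide; open, the fingers measure 114 mm over their backs; the gripper's body (76 mm by 85 mm) begins 54 mm behind the grasp point. The pads swing forward as they close: fully open they stand 13 mm farther back than shut.
Start: joints at [-1.31, 0.332, -0.065, 1.46, 0.022, 1.35, -0.088], TCP at [0.175, 0.6, 0.231] pointing down, gripper open.
Joint ranges: [-2.6, 2.6], [-0.5, 2.12], [-1.47, 1.34], [0.16, 2.42], [-1.27, 4.41], [0.06, 2.06], [-2.6, 2.6]. Speed limits (rad/s): [2.22, 2.22, 2.79, 2.79, 3.14, 3.14, 3.14].

### API

Orientations are given as a unit quaternion [x, y, z, w].
In Python, from workcell import manip, eyes, job gives the robot as it stands.
- The arm moves only by the shell command python3 -m crank 'ROWS' [FORCE]. ROWS is JSON, a list that holds one entry, the list of rows, each a list of 7 numbers: the finger opening in cm, from 0 to 8.54, then the shift along the world's x, y, z in cm, then the turn, a rotation vector about the world's x, y, z in degrees. In form: [[[hand, x, y, z, ax, ay, az], ...]]. A call has 1 to 20 rows; each row shifts and turns the commanded pose from where the row before left it; what a row does not reach is not made up. A row lasts 1/8 s, in which the tool goes at most 62.5 mm and 10.7 degrees, less where a joint would pass 70% of its speed; a pose out of reach is approached as far as the arm can. A call with a gripper value outside its range is refused whole. The fingers move at their own pace and stop on an object; FORCE is the grip in N (left out, the last holds). Time passes only in rows, so rows that do not move let the fingers close. It gives the time, the measured TCP pose, the force, the opening and the grip force at its end, in the units of the state.
- manip.get_obs(): the state, without advancing time (a new reading comes with each control period).
- eyes.camera(name): name is "scene" or "top" or "wrist"; returns (picture, depth): 420x560x3 uint8, red, green, blue; 420x560 float32, m along the optical axis (not along the pixel's ray), 0 where there is no reading.
- eyes.camera_params(name): a dict with "fx", "fy", "cx", "cy" (pixels), "world_from_camera" (4x4, takes a point from camera to world coordinates); the wrist camera has in their place "hand_eye" (4x4, takes a point from camera to tool coordinates, whose origin is the TCP and whose axes are the flange's). Camera axes: x right, y down, z forward; pixel columns grow to the right and rows downward; lengths in m; the calibration is good to about 2 mm. A picture is of the moment at which its call begins: read the wrist's pose just before it. camera_params takes no time and is no camera call.
- job.hand_in(): hands the job in; it is judged then, once.
The state is a dict: "clock": time; "joint_pos": joint angles; "joint_velocities": joint speeds; "tau": joint torques, N m; "position": TCP position; "ee_rot": TCP orientation; "ft_force": force on the tool from outside, world axes, zero at the start; "torque": the same for the moment, N m; "grip_width": opening from 0.0 (shut) to 1.0 (fully open); "grasp_force": force on a finger pad.
Only numpy, scipy, OpenCV 4.12 (cv2) and the standard library are available. Lean on these libraries where they do the work, as an engineer would, in place of code of your own. Each camera call takes 0.05 s, during which the arm holds its last target. There are 200 camera calls.

## Working session

There is one attempt and no reset: what is moved stays moved. The work goes in short steps, Python scripts to look and compute and a shell command to move; the robot and the scene stay as the last step left them, time stands still between calls to the robot, and variables do not carry over. Pictures are saved under pics/ and viewed, at most 14 in all, crops included, and the job is handed in when it is done.

```bash
mkdir -p pics; python3 - <<'E'
from workcell import manip, eyes
import cv2, numpy as np
o=manip.get_obs(); print({k:np.round(v,3).tolist() for k,v in o.items()}, manip.hold_point_z)
for n in ("scene","top"):
    p,d=eyes.camera(n); cv2.imwrite(f"pics/{n}0.png",p[:,:,::-1]); np.savez(f"{n}0.npz",p=p,d=d)
    c=eyes.camera_params(n); print(n,{k:np.round(v,3).tolist() for k,v in c.items()})
E
```

```text
{'clock': 0.0, 'joint_pos': [-1.31, 0.333, -0.065, 1.461, 0.022, 1.35, -0.089], 'joint_velocities': [-0.0, -0.0, -0.0, 0.0, -0.001, -0.001, -0.001], 'tau': [-0.001, -62.545, 0.049, -39.162, 0.016, 0.01, -0.0], 'position': [0.175, 0.6, 0.231], 'ee_rot': [0.141, 0.99, -0.001, -0.0], 'ft_force': [0.331, 0.48, 0.373], 'torque': [-0.006, -0.054, -0.027], 'grasp_force': 0.0, 'grip_width': 0.999} 0.0187
scene {'fx': 459.637, 'fy': 459.637, 'cx': 271.954, 'cy': 205.832, 'world_from_camera': [[-0.501, 0.448, -0.74, 1.205], [0.866, 0.255, -0.431, 0.422], [-0.005, -0.857, -0.516, 0.576], [0.0, 0.0, 0.0, 1.0]]}
top {'fx': 537.72, 'fy': 537.72, 'cx': 272.869, 'cy': 207.602, 'world_from_camera': [[-0.009, -0.983, 0.182, 0.29], [-1.0, 0.011, 0.009, -0.019], [-0.01, -0.182, -0.983, 1.191], [0.0, 0.0, 0.0, 1.0]]}
```

View pics/top0.png

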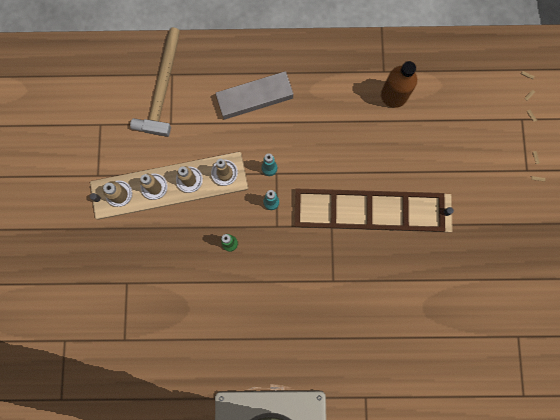

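View pics/scene0.png

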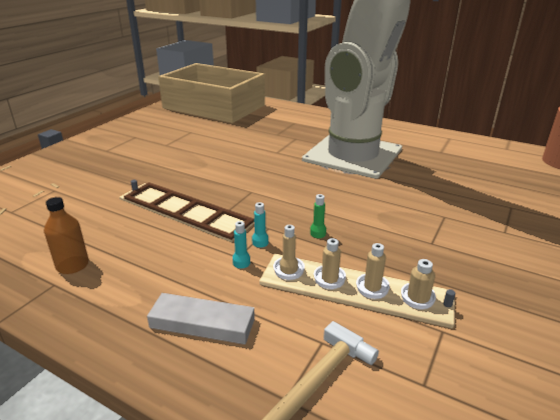

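The top view shows the board on the left, with its pin at (95,197). The handles stand at about (112,188), (150,181), (186,174) and (223,166). The rack is at (300–450, 190–232), with its pin at right (448,211). The coloured look-alikes are at (269,163), (271,200) and (229,242). Next I locate everything in both clouds.

```bash
cat > h.py <<'E'
import numpy as np, cv2
from workcell import eyes, manip
from scipy.spatial.transform import Rotation as R
def cloud(d,c,T):
    v,u=np.mgrid[:d.shape[0],:d.shape[1]]
    P=np.stack([(u-c['cx'])/c['fx']*d,(v-c['cy'])/c['fy']*d,d],-1)
    P=P@T[:3,:3].T+T[:3,3]; P[d<=0]=np.nan; return P
def blobs(P,zlo,zhi,minpx=15):
    m=((P[...,2]>zlo)&(P[...,2]<zhi)).astype(np.uint8)
    n,l,s,c=cv2.connectedComponentsWithStats(m)
    return [(s[i,4],c[i],P[l==i]) for i in range(1,n) if s[i,4]>=minpx]
E
python3 - <<'E'
from h import *
for n in ("top","scene"):
    z=np.load(n+"0.npz"); c=eyes.camera_params(n); P=cloud(z['d'],c,np.array(c['world_from_camera']))
    print(n)
    for a,ct,p in blobs(P,0.03,0.16):
        if p[:,0].max()>0.95 or p[:,0].min()<0.2: continue
        zt=np.percentile(p[:,2],97); q=p[p[:,2]>zt-0.006]
        print(a,ct.round(),'ztop %.4f'%zt,'topc',(q[:,:2].min(0)+q[:,:2].max(0)).round(4)/2,'mean',q.mean(0).round(4),len(q))
    if n=='top':
        p=z['p'].astype(int); m=((p.sum(-1)<190)&(P[...,0]>0.3)&(P[...,2]>0.008)&(P[...,2]<0.02)).astype(np.uint8)
        k,l,s,cc=cv2.connectedComponentsWithStats(m)
        for i in range(1,k):
            if s[i,4]>60:
                q=P[l==i]; r=cv2.minAreaRect(q[:,:2].astype(np.float32)*1000); print('dark',s[i],r,np.median(q[:,2]))
E
```

```text
top
1040 [400.  83.] ztop 0.1518 topc [ 0.77365 -0.2923 ] mean [ 0.7733 -0.2922  0.15  ] 152
158 [268. 162.] ztop 0.0990 topc [ 0.6014  -0.00065] mean [ 6.008e-01 -6.000e-04  9.630e-02] 54
257 [223. 169.] ztop 0.1138 topc [0.58585 0.099  ] mean [0.5863 0.0992 0.1117] 56
256 [185. 175.] ztop 0.1029 topc [0.5738 0.1794] mean [0.5732 0.1791 0.1001] 62
278 [149. 183.] ztop 0.1084 topc [0.5553  0.25645] mean [0.5557 0.2561 0.1061] 68
367 [114. 191.] ztop 0.0925 topc [0.54035 0.33615] mean [0.5398 0.3357 0.0899] 95
141 [270. 197.] ztop 0.1000 topc [ 0.52215 -0.00425] mean [ 0.5224 -0.004   0.0972] 49
51 [ 93. 196.] ztop 0.0451 topc [0.53275 0.38575] mean [0.5329 0.3857 0.0421] 34
44 [449. 210.] ztop 0.0395 topc [ 0.49375 -0.3934 ] mean [ 0.494  -0.3936  0.0365] 35
137 [227. 240.] ztop 0.0989 topc [0.4304  0.08875] mean [0.4306 0.0888 0.0959] 53
dark [ 294  189  154   43 2033] ((501.34954833984375, -225.5561065673828), (337.44256591796875, 86.73535919189453), 87.517578125) 0.013960356944746177
scene
30 [133. 181.] ztop 0.0379 topc [ 0.49565 -0.39455] mean [ 0.4964 -0.394   0.0354] 28
320 [319. 210.] ztop 0.0972 topc [0.43125 0.08675] mean [0.4333 0.0875 0.0954] 46
1881 [ 62. 233.] ztop 0.1505 topc [ 0.77505 -0.29325] mean [ 0.7771 -0.2907  0.1494] 146
326 [259. 218.] ztop 0.0970 topc [ 0.5233 -0.0054] mean [ 0.5245 -0.0049  0.0955] 50
369 [240. 238.] ztop 0.0974 topc [ 0.60295 -0.00235] mean [ 6.041e-01 -5.000e-04  9.570e-02] 58
568 [288. 248.] ztop 0.1128 topc [0.5876  0.09775] mean [0.589  0.0981 0.1116] 64
594 [331. 258.] ztop 0.1008 topc [0.57455 0.178  ] mean [0.5756 0.1786 0.0994] 82
688 [375. 265.] ztop 0.1070 topc [0.55655 0.25535] mean [0.559  0.2556 0.1057] 87
786 [421. 279.] ztop 0.0909 topc [0.54155 0.335  ] mean [0.5436 0.3353 0.0896] 126
96 [449. 294.] ztop 0.0435 topc [0.53425 0.384  ] mean [0.5353 0.3841 0.0415] 61
```

Both views agree to about 2 mm. From the pin the handles are stubby (0.541,0.336), straight (0.556,0.256), octagonal (0.574,0.179) and waisted (0.586,0.098). The rack compartments from its pin are about (0.4965,-0.344), (0.500,-0.264), (0.503,-0.184) and (0.5065,-0.104). I'll go above the stubby handle and look with the wrist camera.

```bash
python3 -m crank '[[[8.5,3.6,-2.6,-0.5,0,0,-6.3],[8.5,3.6,-2.6,-0.5,0,0,-6.3],[8.5,3.6,-2.6,-0.5,0,0,-6.3],[8.5,3.6,-2.6,-0.5,0,0,-6.3],[8.5,3.6,-2.6,-0.5,0,0,-6.3],[8.5,3.6,-2.6,-0.5,0,0,-6.3],[8.5,3.6,-2.6,-0.5,0,0,-6.3],[8.5,3.6,-2.6,-0.5,0,0,-6.3],[8.5,3.6,-2.6,-0.5,0,0,-6.3],[8.5,3.6,-2.6,-0.5,0,0,-6.3],[8.5,0,0,0,0,0,0],[8.5,0,0,0,0,0,0]]]' 40
cat > w.py <<'E'
import sys
from h import *
o=manip.get_obs(); p,d=eyes.camera("wrist"); c=eyes.camera_params("wrist")
T=np.eye(4); T[:3,:3]=R.from_quat(o['ee_rot']).as_matrix(); T[:3,3]=o['position']
P=cloud(d,c,T@np.array(c['hand_eye'])); np.savez(sys.argv[1]+".npz",p=p,P=P)
cv2.imwrite(f"pics/{sys.argv[1]}.png",p[:,:,::-1])
y=T[:3,1]; print('clock %.2f'%o['clock'],'tcp',np.round(o['position'],4),'yaw',np.degrees(np.arctan2(y[1],y[0])).round(1),'ydir z',T[2,1].round(4),T[:2,2].round(4))
for a,ct,q in blobs(P,float(sys.argv[2]),0.15,150):
    zt=np.percentile(q[:,2],97); q=q[q[:,2]>zt-0.005]
    print(a,ct.round(),'ztop %.4f'%zt,'c',((q[:,:2].min(0)+q[:,:2].max(0))/2).round(4),'mean',q.mean(0)[:2].round(4))
E
python3 w.py w1 0.035
```

```text
clock: 1.6
position: [0.5343, 0.3406, 0.1809]
ee_rot: [0.637, 0.771, -0.0, -0.0]
ft_force: [-1.4, 0.3, -0.0]
grip_width: 0.997
grasp_force: 0.0
clock 1.60 tcp [0.5343 0.3406 0.1809] yaw 10.8 ydir z -0.0009 [-0.0009 -0.    ]
250 [290. 148.] ztop 0.0434 c [0.5334 0.3861] mean [0.5333 0.3864]
1919 [288. 207.] ztop 0.0909 c [0.5407 0.3365] mean [0.5407 0.3373]
3322 [289. 319.] ztop 0.1063 c [0.556  0.2568] mean [0.5558 0.2581]
```

```bash
python3 -m crank '[[[8.5,0.65,-0.4,-3,0,0,0],[8.5,0,0,-3,0,0,0],[8.5,0,0,-3,0,0,0],[8.5,0,0,-3,0,0,0],[8.5,0,0,-2,0,0,0],[8.5,0,0,-1.1,0,0,0],[8.5,0,0,0,0,0,0],[2,0,0,0,0,0,0],[2,0,0,0,0,0,0],[2,0,0,0,0,0,0],[2,0,0,0,0,0,0],[2,0,0,0,0,0,0],[2,0,0,0,0,0,0],[2,0,0,0,0,0,0]]]' 40
```

```text
clock: 3.4
position: [0.5419, 0.3363, 0.0313]
ee_rot: [0.638, 0.77, 0.001, 0.0]
ft_force: [-2.1, -0.5, 5.0]
grip_width: 0.455
grasp_force: 40.3
```

```bash
python3 -m crank '[[[2,0,0,2,0,0,0],[2,0,0,3.5,0,0,0],[2,0,0,4,0,0,0],[2,0,0,3.5,0,0,0],[2,-0.3,-2.5,0,0,0,0],[2,-0.3,-4.5,0,0,0,-1],[2,-0.3,-5,0,0,0,-1],[2,-0.3,-5,0,0,0,-1],[2,-0.3,-5,0,0,0,-1],[2,-0.3,-5,0,0,0,-1],[2,-0.3,-5,0,0,0,-1],[2,-0.3,-5,0,0,0,-1],[2,-0.3,-5,0,0,0,-1],[2,-0.3,-5,0,0,0,-1],[2,-0.3,-5,0,0,0,-1],[2,-0.3,-5,0,0,0,-1],[2,-0.3,-5,0,0,0,-1],[2,-0.3,-3.5,0,0,0,-1],[2,-0.35,-2.5,0,0,0,-1],[2,0,0,0,0,0,0]]]' 40; python3 w.py w2 0.03
```

```text
clock: 5.9
position: [0.4949, -0.3462, 0.1613]
ee_rot: [0.728, 0.685, -0.0, 0.001]
ft_force: [-0.5, -0.0, -1.4]
grip_width: 0.454
grasp_force: 40.3
clock 5.90 tcp [ 0.4949 -0.3462  0.1613] yaw -3.5 ydir z 0.0005 [ 0.0004 -0.0011]
```

View pics/w2.png

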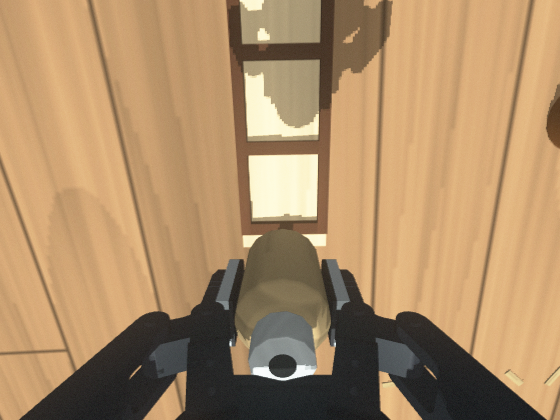

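The wrist view shows the stubby held upright. The pin-end compartment is around (284,187) and the next around (283,100). I'll back-project the compartments.

```bash
python3 - <<'E'
from h import *
z=np.load('w2.npz'); P=z['P']
def c(a): print([P[v,u].round(4).tolist() for u,v in a], 'mean',np.mean([P[v,u] for u,v in a],0).round(4))
c([(253,157),(315,156),(314,218),(256,219)])
c([(249,64),(316,63),(317,136),(250,138)])
for u,v in [(284,187),(283,100),(284,147),(284,52)]: print(P[v,u].round(4))
p=z['p'].astype(int); m=((p.sum(-1)<260)&(np.abs(P[...,2]-0.014)<0.004))
q=P[m]; print(cv2.minAreaRect(q[:,:2].astype(np.float32)*1000),m.sum(),np.median(q[:,2]))
# top view compartment floors
t=np.load('top0.npz'); C=eyes.camera_params('top'); Q=cloud(t['d'],C,np.array(C['world_from_camera']))
m=((np.abs(Q[...,2]-0.006)<0.004)&(t['p'].astype(int).sum(-1)>420)).astype(np.uint8); m[:,:290]=0;m[:, 460:]=0;m[:185]=0;m[235:]=0
k,l,s,cc=cv2.connectedComponentsWithStats(m)
for i in range(1,k):
    if s[i,4]>100:
        q=Q[l==i]; print(s[i],cv2.minAreaRect(q[:,:2].astype(np.float32)*1000),q[:,2].mean())
E
```

```text
[[0.4697, -0.3104, 0.0066], [0.5284, -0.3131, 0.0057], [0.5256, -0.3754, 0.0071], [0.467, -0.3734, 0.0059]] mean [ 0.4977 -0.3431  0.0063]
[[0.4734, -0.23, 0.005], [0.5314, -0.2327, 0.0051], [0.5307, -0.2947, 0.0054], [0.4685, -0.2927, 0.0059]] mean [ 0.501  -0.2625  0.0053]
[ 0.4973 -0.3418  0.0052]
[ 0.5011 -0.2612  0.0075]
[ 0.4996 -0.3019  0.0129]
[ 0.5041 -0.2236  0.0143]
((605.287109375, -279.8454284667969), (291.8635559082031, 200.86514282226562), 1.693678617477417) 3942 0.014072100851716701
[300 194  30  29 691] ((507.24462890625, -103.16281127929688), (65.35260009765625, 64.0283203125), 86.84523010253906) 0.00602474435014062
[336 195  29  29 699] ((503.663330078125, -182.1401824951172), (62.92057418823242, 63.89545440673828), 86.87954711914062) 0.0061031735914058765
[373 196  28  29 711] ((500.69342041015625, -262.7923278808594), (60.91561508178711, 64.25566864013672), 87.85089874267578) 0.006074129798535854
[409 197  28  29 685] ((497.43182373046875, -342.48876953125), (60.84782028198242, 63.651947021484375), 87.61006164550781) 0.0062357826441691595
```

```bash
python3 -m crank '[[[2,0.25,0.3,-3,0,0,0],[2,0,0,-3.5,0,0,0],[2,0,0,-3.5,0,0,0],[2,0,0,-2.2,0,0,0],[2,0,0,-1,0,0,0],[2,0,0,-0.4,0,0,0],[2,0,0,-0.2,0,0,0],[2,0,0,-0.1,0,0,0],[2,0,0,0,0,0,0]]]' 40
```

```text
clock: 7.08
position: [0.4987, -0.3411, 0.0217]
ee_rot: [0.727, 0.687, 0.0, 0.0]
ft_force: [0.0, -0.2, -1.1]
grip_width: 0.454
grasp_force: 40.3
```

```bash
python3 -m crank '[[[2,0,0,-0.04,0,0,0],[4.4,0,0,0,0,0,0],[5,0,0,0,0,0,0],[6,0,0,0,0,0,0],[6.5,0,0,0,0,0,0],[6.5,0,0,0,0,0,0],[6.5,0,0,1,0,0,0],[6.5,0,0,3,0,0,0],[6.5,0,0,4.5,0,0,0],[6.5,0,0,5.5,0,0,0],[7,0,0,1.5,0,0,0]]]' 40; python3 w.py w3 0.03
```

```text
clock: 8.45
position: [0.4996, -0.3423, 0.1803]
ee_rot: [0.727, 0.686, 0.001, 0.003]
ft_force: [-0.1, 0.1, -0.8]
grip_width: 0.821
grasp_force: 0.0
clock 8.45 tcp [ 0.4996 -0.3423  0.1803] yaw -3.3 ydir z 0.0055 [ 0.0054 -0.0023]
547 [554. 131.] ztop 0.0443 c [ 0.7465 -0.2984] mean [ 0.7441 -0.2986]
1751 [280. 196.] ztop 0.0810 c [ 0.4988 -0.3403] mean [ 0.499  -0.3397]
196 [279. 243.] ztop 0.0370 c [ 0.4939 -0.3936] mean [ 0.4942 -0.3928]
```

View pics/w3.png

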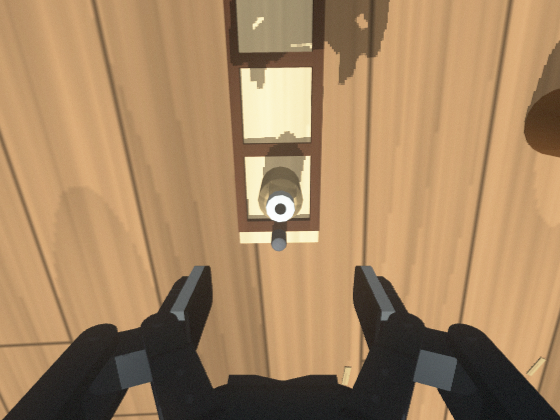

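The stubby stands upright in the pin-end compartment at (280,200). Next is the straight handle.

```bash
python3 -m crank '[[[8.5,0.4,3,0,0,0,1],[8.5,0.4,5,0,0,0,1],[8.5,0.4,5,0,0,0,1],[8.5,0.4,5,0,0,0,1],[8.5,0.4,5,0,0,0,1],[8.5,0.4,5,0,0,0,1],[8.5,0.4,5,0,0,0,1],[8.5,0.4,5,0,0,0,1],[8.5,0.4,5,0,0,0,1],[8.5,0.4,5,0,0,0,1],[8.5,0.4,5,0,0,0,1],[8.5,0.4,3.5,0,0,0,1],[8.5,0.4,2.4,0,0,0,1],[8.5,0.4,1,0,0,0,1],[8.5,0,0,0,0,0,0],[8.5,0,0,0,0,0,0]]]' 40; python3 w.py w4 0.035
```

```text
clock: 10.5
position: [0.5549, 0.2562, 0.176]
ee_rot: [0.639, 0.769, -0.0, 0.0]
ft_force: [-0.1, 0.2, -0.1]
grip_width: 0.99
grasp_force: 0.0
clock 10.50 tcp [0.5549 0.2562 0.176 ] yaw 10.6 ydir z 0.0 [ 0.0001 -0.0005]
358 [285.  38.] ztop 0.0434 c [0.5333 0.3857] mean [0.5335 0.3855]
1751 [283. 208.] ztop 0.1069 c [0.556  0.2567] mean [0.5558 0.2573]
1743 [286. 287.] ztop 0.1007 c [0.5733 0.1798] mean [0.573  0.1811]
1357 [284. 351.] ztop 0.0984 c [0.5866 0.105 ] mean [0.5852 0.1067]
```

```bash
python3 -m crank '[[[8.5,0.1,0,-3,0,0,0],[8.5,0,0,-3.5,0,0,0],[8.5,0,0,-3.5,0,0,0],[8.5,0,0,-2.2,0,0,0],[8.5,0,0,-1.4,0,0,0],[8.5,0,0,-0.6,0,0,0],[8.5,0,0,0,0,0,0],[1.5,0,0,0,0,0,0],[1.5,0,0,0,0,0,0],[1.5,0,0,0,0,0,0],[1.5,0,0,0,0,0,0],[1.5,0,0,0,0,0,0],[1.5,0,0,0,0,0,0],[1.5,0,0,0,0,0,0],[1.5,0,0,0,0,0,0]]]' 40
```

```text
clock: 12.42
position: [0.5557, 0.2582, 0.0343]
ee_rot: [0.638, 0.77, 0.0, 0.0]
ft_force: [-0.8, -0.1, 6.0]
grip_width: 0.367
grasp_force: 39.9
```

```bash
python3 -m crank '[[[1.5,0,0,2,0,0,0],[1.5,0,0,3.5,0,0,0],[1.5,0,0,4,0,0,0],[1.5,0,0,3.5,0,0,0],[1.5,-0.4,-2.5,0,0,0,-1],[1.5,-0.4,-4,0,0,0,-1],[1.5,-0.4,-4.5,0,0,0,-1],[1.5,-0.4,-4.5,0,0,0,-1],[1.5,-0.4,-4.5,0,0,0,-1],[1.5,-0.4,-4.5,0,0,0,-1],[1.5,-0.4,-4.5,0,0,0,-1],[1.5,-0.4,-4.5,0,0,0,-1],[1.5,-0.4,-4.5,0,0,0,-1],[1.5,-0.4,-4.5,0,0,0,-1],[1.5,-0.4,-4,0,0,0,-1],[1.5,-0.4,-3,0,0,0,-1],[1.5,-0.4,-2,0,0,0,-1],[1.5,-0.3,-0.6,0,0,0,-0.5],[1.5,0,0,0,0,0,0],[1.5,0,0,0,0,0,0]]]' 40
```

```text
clock: 14.92
position: [0.501, -0.2616, 0.1639]
ee_rot: [0.723, 0.691, 0.0, -0.0]
ft_force: [0.4, -0.1, -2.0]
grip_width: 0.364
grasp_force: 39.6
```

```bash
python3 -m crank '[[[1.5,0,-0.1,-3,0,0,0],[1.5,0,0,-3.5,0,0,0],[1.5,0,0,-3.5,0,0,0],[1.5,0,0,-2.2,0,0,0],[1.5,0,0,-1,0,0,0],[1.5,0,0,-0.4,0,0,0],[1.5,0,0,-0.2,0,0,0],[1.5,0,0,-0.1,0,0,0],[1.5,0,0,0,0,0,0]]]' 40
```

```text
clock: 16.05
position: [0.5008, -0.264, 0.0253]
ee_rot: [0.724, 0.69, 0.0, 0.0]
ft_force: [-0.0, -0.7, -1.6]
grip_width: 0.361
grasp_force: 39.7
```

```bash
python3 -m crank '[[[1.5,0,0,-0.08,0,0,0],[1.5,0,0,0,0,0,0],[3.5,0,0,0,0,0,0],[4,0,0,0,0,0,0],[5,0,0,0,0,0,0],[6,0,0,0,0,0,0],[6,0,0,0,0,0,0],[6,0,0,1,0,0,0],[6,0,0,3,0,0,0],[6,0,0,4.5,0,0,0],[6,0,0,5,0,0,0],[7,0,0,1.7,0,0,0]]]' 40; python3 w.py w5 0.03
```

```text
clock: 17.55
position: [0.5015, -0.2649, 0.1798]
ee_rot: [0.724, 0.69, 0.001, 0.002]
ft_force: [0.3, -0.8, -0.1]
grip_width: 0.82
grasp_force: 0.0
clock 17.55 tcp [ 0.5015 -0.2649  0.1798] yaw -2.8 ydir z 0.0048 [ 0.0047 -0.0011]
1528 [281. 204.] ztop 0.0970 c [ 0.5009 -0.2652] mean [ 0.501  -0.2647]
1610 [546. 212.] ztop 0.0668 c [ 0.7474 -0.2983] mean [ 0.7441 -0.2975]
1926 [282. 275.] ztop 0.0807 c [ 0.4989 -0.3404] mean [ 0.4991 -0.3389]
```

The straight handle stands in compartment 2, with its top at 97 mm. The octagonal is next.

```bash
python3 -m crank '[[[8.5,0.5,3,0,0,0,1],[8.5,0.6,4.5,0,0,0,1],[8.5,0.6,4.5,0,0,0,1],[8.5,0.6,4.5,0,0,0,1.2],[8.5,0.6,4.5,0,0,0,1.2],[8.5,0.6,4.5,0,0,0,1.2],[8.5,0.6,4.5,0,0,0,1.2],[8.5,0.6,4.5,0,0,0,1.2],[8.5,0.6,4,0,0,0,1.2],[8.5,0.6,3,0,0,0,1.2],[8.5,0.6,2,0,0,0,1.2],[8.5,0.7,0.9,0,0,0,1],[8.5,0,0,0,0,0,0],[8.5,0,0,0,0,0,0]]]' 40; python3 w.py w6 0.035
```

```text
clock: 19.35
position: [0.5727, 0.1784, 0.1762]
ee_rot: [0.638, 0.77, -0.0, 0.0]
ft_force: [-0.1, 0.5, -0.2]
grip_width: 0.994
grasp_force: 0.0
clock 19.35 tcp [0.5727 0.1784 0.1762] yaw 10.7 ydir z -0.0 [ 0.0001 -0.0005]
1584 [283. 205.] ztop 0.1009 c [0.5732 0.1796] mean [0.5731 0.1804]
1567 [110. 271.] ztop 0.0966 c [0.4308 0.0889] mean [0.4317 0.0901]
1792 [281. 292.] ztop 0.1126 c [0.5869 0.0998] mean [0.5867 0.1008]
1079 [202. 359.] ztop 0.0950 c [ 5.251e-01 -2.000e-04] mean [0.5268 0.0018]
786 [277. 361.] ztop 0.0801 c [0.6015 0.0069] mean [0.6012 0.0078]
```

View pics/w6.png

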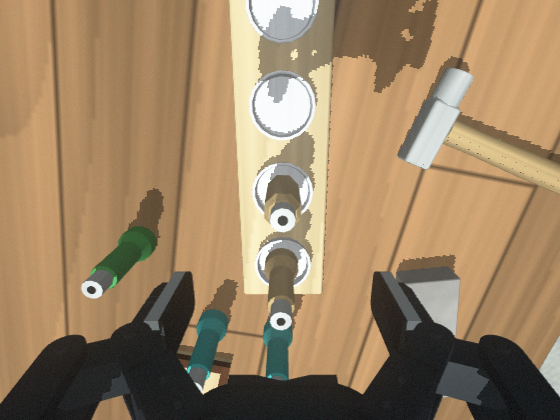

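The octagonal stands centred at (283,205) with a clear path for the fingers, so I'll descend and grip.

```bash
python3 -m crank '[[[8.5,0.05,0.1,-3,0,0,0],[8.5,0,0,-3.5,0,0,0],[8.5,0,0,-3.5,0,0,0],[8.5,0,0,-2.2,0,0,0],[8.5,0,0,-1.4,0,0,0],[8.5,0,0,-0.7,0,0,0],[8.5,0,0,0,0,0,0],[1.5,0,0,0,0,0,0],[1.5,0,0,0,0,0,0],[1.5,0,0,0,0,0,0],[1.5,0,0,0,0,0,0],[1.5,0,0,0,0,0,0],[1.5,0,0,0,0,0,0],[1.5,0,0,0,0,0,0],[1.5,0,0,0,0,0,0]]]' 40
```

```text
clock: 21.28
position: [0.5732, 0.1812, 0.0337]
ee_rot: [0.637, 0.771, 0.0, 0.0]
ft_force: [-3.0, -0.0, 5.2]
grip_width: 0.369
grasp_force: 39.6
```

```bash
python3 -m crank '[[[1.5,0,0,1,0,0,0],[1.5,0,0,3,0,0,0],[1.5,0,0,4,0,0,0],[1.5,0,0,3.5,0,0,0],[1.5,0,0,1.5,0,0,0],[1.5,-0.5,-2,0,0,0,-1],[1.5,-0.6,-3,0,0,0,-1],[1.5,-0.6,-3.5,0,0,0,-1],[1.5,-0.6,-3.5,0,0,0,-1],[1.5,-0.6,-3.5,0,0,0,-1],[1.5,-0.6,-3.5,0,0,0,-1],[1.5,-0.6,-3.5,0,0,0,-1],[1.5,-0.6,-3.5,0,0,0,-1],[1.5,-0.6,-3.5,0,0,0,-1],[1.5,-0.5,-3,0,0,0,-1],[1.5,-0.5,-2,0,0,0,-1],[1.5,-0.4,-1.3,0,0,0,-1],[1.5,-0.2,-0.6,0,0,0,-1],[1.5,0,0,0,0,0,0],[1.5,0,0,0,0,0,0]]]' 40; python3 w.py w7 0.03
```

```text
clock: 23.78
position: [0.5043, -0.182, 0.1631]
ee_rot: [0.72, 0.694, 0.0, -0.0]
ft_force: [-0.4, 0.4, -1.3]
grip_width: 0.368
grasp_force: 39.7
clock 23.77 tcp [ 0.5043 -0.182   0.1631] yaw -2.1 ydir z 0.0001 [0.0001 0.0003]
184 [283. 243.] ztop 0.1498 c [ 0.505  -0.1732] mean [ 0.5052 -0.1712]
2163 [543. 301.] ztop 0.0770 c [ 0.7473 -0.298 ] mean [ 0.744  -0.2963]
```

View pics/w7.png

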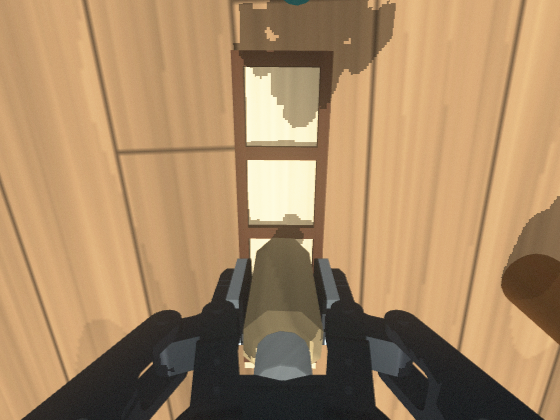

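The octagonal hangs upright between the pads at (283,300), above compartment 3. I'll lower it by 13.9 cm.

```bash
python3 -m crank '[[[1.5,0,-0.05,-3,0,0,0],[1.5,0,0,-3.5,0,0,0],[1.5,0,0,-3.5,0,0,0],[1.5,0,0,-2.2,0,0,0],[1.5,0,0,-1,0,0,0],[1.5,0,0,-0.4,0,0,0],[1.5,0,0,-0.2,0,0,0],[1.5,0,0,-0.1,0,0,0],[1.5,0,0,0,0,0,0]]]' 40
```

```text
clock: 24.95
position: [0.5042, -0.1835, 0.0245]
ee_rot: [0.72, 0.694, 0.0, 0.0]
ft_force: [0.5, -0.3, -0.4]
grip_width: 0.37
grasp_force: 39.7
```

```bash
python3 -m crank '[[[1.5,0,0,-0.07,0,0,0],[1.5,0,0,0,0,0,0],[3.5,0,0,0,0,0,0],[4,0,0,0,0,0,0],[5,0,0,0,0,0,0],[6,0,0,0,0,0,0],[6,0,0,0,0,0,0],[6,0,0,1,0,0,0],[6,0,0,3,0,0,0],[6,0,0,4.5,0,0,0],[6,0,0,5,0,0,0],[7,0,0,1.7,0,0,0],[7,0,0,0,0,0,0]]]' 40; python3 w.py w8 0.03
```

```text
clock: 26.58
position: [0.5045, -0.1835, 0.1764]
ee_rot: [0.72, 0.694, 0.001, 0.001]
ft_force: [0.4, 0.3, -0.8]
grip_width: 0.819
grasp_force: 0.0
clock 26.57 tcp [ 0.5045 -0.1835  0.1764] yaw -2.2 ydir z 0.0023 [0.0023 0.0003]
1427 [282. 205.] ztop 0.0909 c [ 0.5044 -0.1848] mean [ 0.5045 -0.1842]
3461 [282. 315.] ztop 0.0963 c [ 0.5009 -0.2648] mean [ 0.501 -0.264]
2859 [539. 293.] ztop 0.0896 c [ 0.7464 -0.2969] mean [ 0.7443 -0.2959]
```

The octagonal is placed, with its top at 91 mm. The waisted is next.

```bash
python3 -m crank '[[[8.5,0.7,2,0,0,0,1],[8.5,1,3.5,0,0,0,1.5],[8.5,1,3.5,0,0,0,1.5],[8.5,1,4,0,0,0,1.5],[8.5,1,4,0,0,0,1.5],[8.5,1,3.5,0,0,0,1.5],[8.5,1,3.5,0,0,0,1.5],[8.5,0.8,2.5,0,0,0,1.5],[8.5,0.5,1.2,0,0,0,1],[8.5,0.25,0.5,0,0,0,0.5],[8.5,0,0,0,0,0,0],[8.5,0,0,0,0,0,0]]]' 40; python3 w.py w9 0.035
```

```text
clock: 28.12
position: [0.5865, 0.0972, 0.1756]
ee_rot: [0.638, 0.77, -0.0, 0.0]
ft_force: [-0.2, 0.1, -0.4]
grip_width: 0.995
grasp_force: 0.0
clock 28.12 tcp [0.5865 0.0972 0.1756] yaw 10.7 ydir z 0.0001 [ 0.0001 -0.0002]
1777 [ 93. 183.] ztop 0.0969 c [0.431  0.0888] mean [0.4317 0.0894]
1595 [283. 206.] ztop 0.1129 c [0.587  0.0994] mean [0.5869 0.1001]
720 [201. 289.] ztop 0.0957 c [ 0.5289 -0.0047] mean [ 0.5294 -0.004 ]
1228 [278. 306.] ztop 0.0966 c [ 6.014e-01 -2.000e-04] mean [0.6011 0.0009]
```

View pics/w9.png

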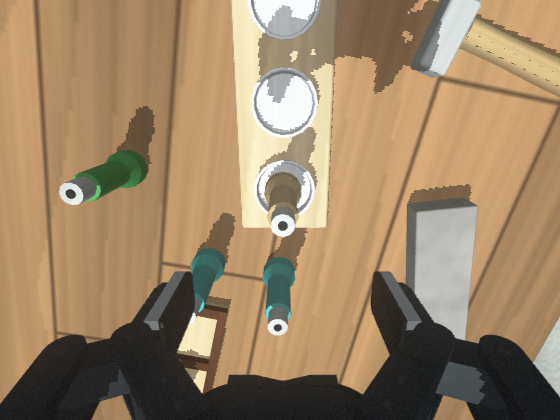

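The waisted handle is at (283,206) and the turquoise look-alikes are clear of the fingers. I'll descend 13 cm and grip its slim part.

```bash
python3 -m crank '[[[8.5,0.05,0.2,-3,0,0,0],[8.5,0,0,-3.5,0,0,0],[8.5,0,0,-3,0,0,0],[8.5,0,0,-2,0,0,0],[8.5,0,0,-1.2,0,0,0],[8.5,0,0,-0.3,0,0,0],[8.5,0,0,0,0,0,0],[0.5,0,0,0,0,0,0],[0.5,0,0,0,0,0,0],[0.5,0,0,0,0,0,0],[0.5,0,0,0,0,0,0],[0.5,0,0,0,0,0,0],[0.5,0,0,0,0,0,0],[0.5,0,0,0,0,0,0],[0.5,0,0,0,0,0,0],[0.5,0,0,0,0,0,0]]]' 40
```

```text
clock: 30.18
position: [0.5871, 0.1006, 0.0456]
ee_rot: [0.637, 0.771, 0.0, 0.0]
ft_force: [-1.8, 0.1, 5.2]
grip_width: 0.271
grasp_force: 39.3
```

```bash
python3 -m crank '[[[0.5,0,0,1.5,0,0,0],[0.5,0,0,3.5,0,0,0],[0.5,0,0,4,0,0,0],[0.5,0,0,3,0,0,0],[0.5,0,0,1,0,0,0],[0.5,-0.6,-1.5,0,0,0,-1],[0.5,-1,-2.5,0,0,0,-1.5],[0.5,-1.2,-3,0,0,0,-2],[0.5,-1.2,-3,0,0,0,-2],[0.5,-1.2,-3,0,0,0,-2],[0.5,-1,-3,0,0,0,-1.5],[0.5,-0.8,-2.2,0,0,0,-1],[0.5,-0.6,-1.4,0,0,0,-1],[0.5,-0.4,-0.7,0,0,0,-1],[0.5,0,0,0,0,0,0],[0.5,0,0,0,0,0,0]]]' 40
```

```text
clock: 32.17
position: [0.5073, -0.1015, 0.1754]
ee_rot: [0.72, 0.694, 0.0, -0.0]
ft_force: [0.5, -0.3, -0.8]
grip_width: 0.271
grasp_force: 39.2
```

```bash
python3 -m crank '[[[0.5,0,-0.1,-3,0,0,0],[0.5,0,0,-3.5,0,0,0],[0.5,0,0,-3.5,0,0,0],[0.5,0,0,-2.2,0,0,0],[0.5,0,0,-1,0,0,0],[0.5,0,0,-0.4,0,0,0],[0.5,0,0,-0.2,0,0,0],[0.5,0,0,-0.1,0,0,0],[0.5,0,0,0,0,0,0]]]' 40
```

```text
clock: 33.3
position: [0.5073, -0.1035, 0.0368]
ee_rot: [0.72, 0.694, 0.0, 0.0]
ft_force: [0.3, -0.1, -0.1]
grip_width: 0.269
grasp_force: 39.3
```

```bash
python3 -m crank '[[[0.5,0,0,-0.09,0,0,0],[0.5,0,0,0,0,0,0],[2.8,0,0,0,0,0,0],[3.5,0,0,0,0,0,0],[5,0,0,0,0,0,0],[6,0,0,0,0,0,0],[6,0,0,0,0,0,0],[6,0,0,1,0,0,0],[6,0,0,3,0,0,0],[6,0,0,4.5,0,0,0],[6,0,0,5,0,0,0],[7,0,2,2,0,0,0],[7,0,5,0,0,0,0],[7,0,6,0,0,0,0],[7,0,6,0,0,0,0],[7,0,6,0,0,0,0],[7,0,4,0,0,0,0],[7,0,0,0,0,0,0],[7,0,0,0,0,0,0]]]' 40; python3 - <<'E'
from h import *
p,d=eyes.camera('scene'); c=eyes.camera_params('scene'); cv2.imwrite('pics/end.png',p[:,:,::-1])
P=cloud(d,c,np.array(c['world_from_camera']))
for a,ct,q in blobs(P,0.03,0.16):
    if q[:,0].max()>0.95 or q[:,0].min()<0.4: continue
    zt=np.percentile(q[:,2],97); r=q[q[:,2]>zt-0.006]; print(ct.round(),zt.round(4),r.mean(0).round(4))
E
```

```text
clock: 35.67
position: [0.5072, 0.1857, 0.191]
ee_rot: [0.721, 0.693, 0.0, 0.0]
ft_force: [0.5, -0.1, 0.2]
grip_width: 0.818
grasp_force: 0.0
[146. 181.] 0.0814 [ 0.5017 -0.3402  0.0799]
[169. 185.] 0.0968 [ 0.5038 -0.2649  0.0953]
[133. 181.] 0.039 [ 0.4961 -0.3943  0.0358]
[195. 195.] 0.0909 [ 0.5072 -0.1851  0.0895]
[223. 202.] 0.1029 [ 0.5099 -0.1049  0.1014]
[319. 210.] 0.0968 [0.4335 0.0877 0.0954]
[ 62. 233.] 0.1505 [ 0.7772 -0.2909  0.1496]
[259. 218.] 0.0973 [ 0.5248 -0.0045  0.0958]
[240. 238.] 0.0971 [ 0.6037 -0.0009  0.0957]
[449. 294.] 0.0435 [0.5354 0.3843 0.0414]
```

View pics/end.png

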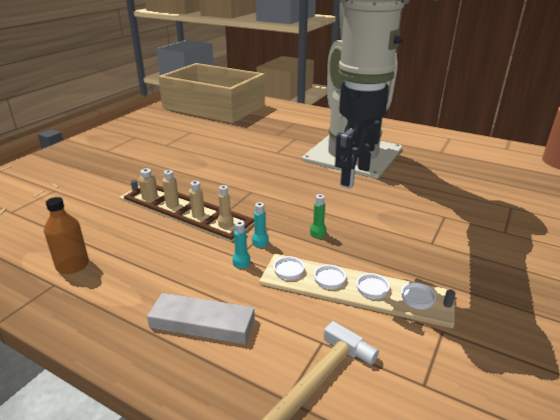

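The final view shows all four handles upright in the rack at (147,183), (170,188), (196,200) and (224,207). The saucers are empty and the look-alikes have not moved.

```bash
python3 -c "from workcell import job; print(job.hand_in())"
```

```text
the job is handed in; nothing more can be done
None
```

The job is handed in: all four handles stand upright in the drying rack, one per compartment near the middle, in order from the rack's pin (stubby, straight, octagonal, waisted), at about 36 s of the 112 s allowed.

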